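Lock the watch-case holder with its pin and sprung ring

TASK

Lock the watchmaker's case holder: take the orange pin from the wooden rack, push it fully home in the brass bush of the green stand, then flip the sprung wire ring over the standing pin so that it lies flat on the pin's collar. Let go of everything.

Things in the scene. Friction and masses are not known exactly. Their poses are not given: they have to be found in the camera images.
- lock_pin (a point): Middle of the orange pin, upright in a 3-hole wooden rack (holes 60 mm apart, 55 mm high) beside a blue and a yellow pin. z up the pin; at start x along the rack's row. From here: 12 mm steel shaft, tapered tip, 43 mm down; 38 mm wide collar 3 to 7 mm up, underside on the rack's top; 14 mm round grip 7 to 43 mm up. 60 g.
- bush (a point): Mouth centre of the brass bush on the fixed green stand, on its rim 75 mm above the bench. z up, x level towards the ring's hinge. Funnel 29 mm across inside (36 outside), narrowing in 17 mm to a 16 mm bore, 40 deep. With the pin home its collar sits on the rim, its middle 3 mm below this point. A watch head (68 mm wide, top 67 mm above bench) stands 100 mm off along +y.
- ring (a joint): Ring angle (rad): 0 flat on a seated pin's collar, 1.57 upright; starts open at 1.75 to 2.15, leaning away from the bush. Hinge along bush y, 38 mm off along bush +x, 6.5 mm above the rim. Wire 5 mm, 26 mm wide inside: passes the grip, not the collar. Sprung shut, but its stiff hinge holds it while open or upright (under 1 N moves its end); pushed some 20 to 40 degrees past upright to the bush it falls shut.
- ring_end (a point): Middle of the red free end (7 mm thick) of the steel wire ring, 74 mm from its hinge axis. It stands up at the start and ends flat, 36 mm from the bush centre on the bush's -x side, 6.5 mm above the rim.
There are look-alikes about, which are no part of the job. Of the things that look like the part that bears bush, the middle-sized one is meant.

How it is judged:
By the outcome, as a careful person would: the job done as asked, in the order asked, and still so for the second after the job is handed in, with the robot touching nothing.
It also fails if it takes over 45 s, if anything falls off the work surface, if the arm or the gripper's body presses on something with over 40 N, if the wrist force passes 120 N, or if a joint passes its speed limit or range.

ROBOT

A 6-joint arm with a two-finger parallel gripper is mounted at the origin on the work surface. World frame = base frame: x ahead of the robot, y to its left, z up, the work surface at z = 0. Lengths are in m, angles in rad, forces in N, time in s.
With the tool pointing down it reaches from about 0.375 to 0.925 m from the base axis. Payload 5.7 kg.
Tool frame: the origin (TCP) lies between the finger pads; the fingertips stand 22 mm ahead of it and the grasp point (between the pads) lies 3 mm ahead of it; y points along the fingers, x is the direction in which the jaws open and shut, and the axes are right-handed (so a half turn about y gives the same grasp; the last joint's range is limited). The gripper opens to 88 mm and grips with 3 to 60 N. Pads are 20 mm wide; open, the fingers measure 115 mm over their backs; the gripper's body (75 mm by 178 mm) begins 61 mm behind the grasp point.
Start: joints at [-1.335, 0.359, 1.51, -0, 1.272, -0.115], TCP at [0.206, -0.563, 0.245] pointing down, gripper open.
Joint ranges: [-2.97, 2.97], [-1.01, 2.36], [0.21, 2.38], [-0.96, 4.11], [0.2, 2.71], [-2.98, 2.98]. Speed limits (rad/s): [2.39, 2.39, 3.14, 3.14, 3.14, 3.14].

INTERFACE

Orientations are given as a unit quaternion [w, x, y, z].
In Python, from rig import status, get_image, camera_info, arm, masks_of gives the robot as it stands.
- The arm moves only by the tool send_rows, never from a script. Its argument "motion" is a list of rows, each an object with "jaw": the closure, from 0 (fully open) to 1 (shut); "slide": the shift along the tool's x, y, z in m, a list of three; "turn": the turn, a rotation vector about the tool's x, y, z in degrees, a list of three. In form: [{"jaw": jaw, "slide": [tx, ty, tz], "turn": [wx, wy, wz]}, ...]. A call has 1 to 12 rows; each row is the pose to reach, as a shift and turn from the pose commanded when the call began, along the tool's axes at that moment; what a row does not reach only later rows make up. A row lasts 1/8 s, in which the tool goes at most 62.5 mm and 10.7 degrees, less where a joint would pass 70% of its speed; a pose out of reach is approached as far as the arm can. A call with a gripper value outside its range is refused whole. The fingers move at their own pace and stop on an object; the grip force is fixed at half the most. Time passes only in rows, so rows that repeat a pose let the fingers close. It gives the time, the measured TCP pose, the force and the opening at its end, in the units of the state.
- status.sense(): the state, without advancing time (a new reading comes with each control period).
- get_image(name): name is "scene" or "top"; returns the picture (480x640x3 uint8, red, green, blue); there is no depth.
- camera_info(name): a dict with "vfov" (degrees; the focal length in pixels is half the picture's height over the tangent of half this angle, whatever the lens; pixels are square), "cx", "cy" (the principal point, pixels), "k1" (the pictures are not rectified: a ray, as slopes to the right and down, at radius r is drawn at 1 + k1 r^2 times it, then the intrinsics apply), "R" (3x3) and "t" (3): a world point X has camera coordinates R X + t. Camera axes: x right, y down, z forward; pixel columns grow to the right and rows downward; lengths in m; the calibration is good to about 2 mm. A picture is of the moment at which its call begins. camera_info takes no time and is no camera call.
- arm.hand_in(): hands the job in, once; it reports no verdict.
Trained networks look in the newest picture that a camera, given by its name, has taken for a name from the list of things; names that differ only in an ending like _2 or _b are one class to them, and where a whole thing is asked for, a point or a joint stands for the part that bears it (a point fixed in the world has none). Each returns a list of dicts, best first, with "conf" (0 to 1); they miss things now and then, are a little off and sometimes report something else, mostly with a low value. They report only what shows in the picture. A call takes as long as a camera call. They do not tell look-alikes from the thing itself.
- masks_of(camera, target): "mask" (480x640 bool, what is visible of it) and "location" ([column, row] in pixels, amid what is visible of it).
The state is a dict: "clock": time; "joints": joint angles; "dq": joint speeds; "tau": joint torques, N m; "tool_pos": TCP position; "eef_rot": TCP orientation; "force": force on the tool from outside, world axes, zero at the start; "torque": the same for the moment, N m; "grip_width": opening from 0.0 (shut) to 1.0 (fully open).
Only numpy, scipy, OpenCV 4.12 (cv2) and the standard library are available. Lean on these libraries where they do the work, as an engineer would, in place of code of your own. Each camera call takes 0.05 s, during which the arm holds its last target.

## Working session

There is one attempt and no reset: what is moved stays moved. The work goes in short steps, Python scripts to look and compute and a tool call to move; the robot and the scene stay as the last step left them, time stands still between calls to the robot, and variables do not carry over. Pictures are saved under pics/ and viewed, and the job is handed in when it is done.

Besides the shell and the picture viewer there is one more tool, called as name([rows], argument=value, ...), one row to a line, values as JSON. send_rows: Moves the arm, as the interface text tells. Its arguments: {"type":"object","properties":{"motion":{"type":"array"}},"required":["motion"]}

```bash
mkdir -p pics; ls; python3 - <<'E'
from rig import status,get_image,camera_info
import cv2
for n in("scene","top"):
    cv2.imwrite(f"pics/{n}0.png",get_image(n)[:,:,::-1]); print(n,camera_info(n))
print(status.sense())
E
```

```text
pics
scene {'vfov': 43.02508226002598, 'cx': 318.03765708117527, 'cy': 238.63679326749508, 'k1': -0.044800473392859565, 'R': array([[-0.20376421,  0.97885188, -0.01814214],
       [ 0.54498843,  0.0980151 , -0.83269481],
       [-0.81330668, -0.17956065, -0.55343492]]), 't': array([ 0.23535579, -0.16182211,  1.66853829])}
top {'vfov': 52.336397384500664, 'cx': 317.9446864280659, 'cy': 238.32809143633605, 'k1': 0.04559707877652108, 'R': array([[ 0.02780679, -0.99958945, -0.00690813],
       [-0.99679504, -0.02720915, -0.07522844],
       [ 0.07500959,  0.00897785, -0.9971424 ]]), 't': array([-0.18295382,  0.44467319,  0.91725374])}
{'clock': 0.1, 'joints': array([-1.33512533e+00,  3.59439286e-01,  1.51130205e+00, -2.75572719e-05,
        1.27247795e+00, -1.15148170e-01]), 'dq': array([ 2.43200459e-04, -2.50279221e-04, -2.47562134e-03,  1.10544610e-03,
        2.29542038e-04,  9.94497848e-05]), 'tau': array([ 9.63491038e-04, -5.16353881e+01, -2.71405739e+01,  6.77256798e-02,
        2.76149221e-02, -3.24379243e-05]), 'tool_pos': array([ 0.20602325, -0.56291364,  0.24389828]), 'eef_rot': array([ 0.57995921, -0.57921029,  0.40550595, -0.40463277]), 'force': array([0.02635243, 0.47628667, 0.6252871 ]), 'torque': array([-0.01154259,  0.03452364,  0.01344886]), 'grip_width': 0.9972371791062595}
```

View pics/scene0.png

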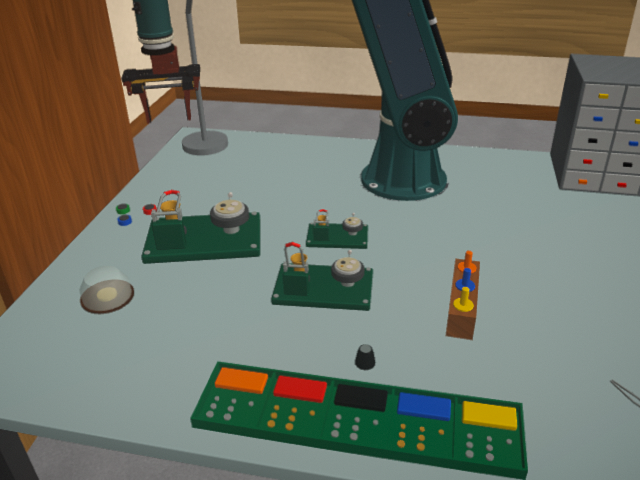

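View pics/top0.png

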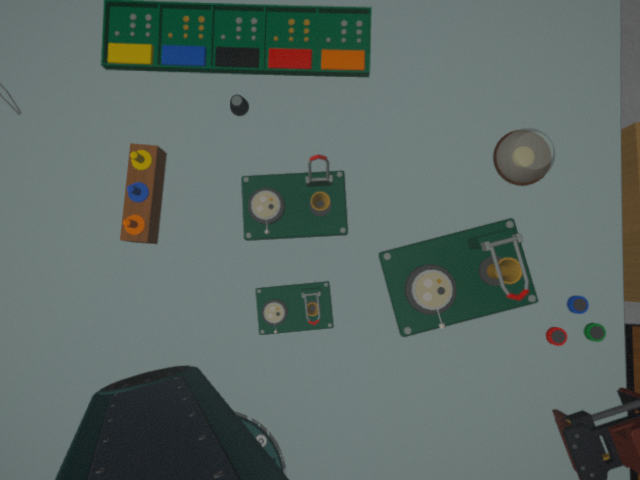

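Stand candidates in the top view are the large one at (503,270), the middle one at (320,203) and the small one at (313,308). I choose the middle one, seen at (297,270) in the scene view. The pins are orange (133,224), blue (138,191) and yellow (140,159), and I choose orange. Next I check both choices in a close crop.

```bash
cat > h.py <<'E'
import numpy as np,cv2
from rig import status,get_image,camera_info,masks_of
from scipy.optimize import least_squares
from scipy.spatial.transform import Rotation as Ro
def proj(n,X):
    c=camera_info(n);p=c["R"]@np.asarray(X,float)+c["t"];s=p[:2]/p[2];f=240/np.tan(np.radians(c["vfov"]/2))
    return s*(1+c["k1"]*(s@s))*f+[c["cx"],c["cy"]]
def tri(obs,z=None):
    # obs: list (cam,(u,v)); z optional fixed
    fn=lambda q:np.concatenate([proj(n,np.r_[q[:2],z] if z is not None else q)-uv for n,uv in obs])
    r=least_squares(fn,[.6,0] if z is not None else [.6,0,.08]); return r.x,np.abs(r.fun).max()
def crop(n,im,u,v,w,h,s,fn,marks=()):
    x0,y0=int(u-w/2),int(v-h/2);x0=max(0,x0);y0=max(0,y0)
    c=cv2.resize(im[y0:y0+h,x0:x0+w,::-1],None,fx=s,fy=s,interpolation=cv2.INTER_CUBIC)
    for X in marks:
        p=(proj(n,X)-[x0,y0]+.5)*s; cv2.drawMarker(c,tuple(int(a) for a in p),(255,0,255),0,10,1)
    cv2.imwrite(fn,c); return x0,y0
E
python3 - <<'E'
from h import *
t=get_image("top");s=get_image("scene")
print(crop("top",t,315,200,130,100,6,"pics/c1.png"),crop("scene",s,320,270,130,100,6,"pics/c2.png"))
print(crop("top",t,140,195,100,120,5,"pics/c3.png"),crop("scene",s,465,290,100,120,5,"pics/c4.png"))
for n in("top","scene"):
  for k in("lock_pin","bush","ring","ring_end"):
    try:print(n,k,[(np.round(d["conf"],2),np.round(d["location"],1),d["mask"].sum()) for d in masks_of(n,k)])
    except Exception as e:print(n,k,e)
E
```

```text
(250, 150) (255, 220)
(90, 135) (415, 230)
top lock_pin [(np.float64(0.61), array([132.4, 224.4]), np.int64(326))]
top bush [(np.float64(0.97), array([296.7, 309.3]), np.int64(3532)), (np.float64(0.62), array([457.6, 277.6]), np.int64(12451))]
top ring [(np.float64(0.84), array([520.9, 270. ]), np.int64(460)), (np.float64(0.71), array([315.1, 307.1]), np.int64(113)), (np.float64(0.65), array([318.8, 158.5]), np.int64(249))]
top ring_end [(np.float64(0.72), array([523. , 275.8]), np.int64(600)), (np.float64(0.69), array([323.9, 160. ]), np.int64(109)), (np.float64(0.58), array([306.3, 314.9]), np.int64(89))]
scene lock_pin [(np.float64(0.65), array([467. , 262.6]), np.int64(226))]
scene bush [(np.float64(0.75), array([323.6, 283. ]), np.int64(4813)), (np.float64(0.75), array([338.4, 233.8]), np.int64(1706)), (np.float64(0.64), array([206.1, 234.1]), np.int64(6261))]
scene ring [(np.float64(0.69), array([291. , 243.9]), np.int64(115)), (np.float64(0.52), array([321.2, 210.9]), np.int64(23)), (np.float64(0.42), array([177.2, 192.7]), np.int64(98))]
scene ring_end [(np.float64(0.62), array([167.8, 196.4]), np.int64(165)), (np.float64(0.61), array([294. , 244.9]), np.int64(157))]
```

```bash
cd pics; python3 -c "
import cv2,numpy as np
a=[cv2.imread(f'c{i}.png') for i in(1,2)];cv2.imwrite('m1.png',cv2.resize(a[0],(780,600)));cv2.imwrite('m2.png',cv2.resize(a[1],(780,600)))
b=np.hstack([cv2.resize(cv2.imread(f'c{i}.png'),(400,480)) for i in(3,4)]);cv2.imwrite('m3.png',b)"
```

```text
(no output)
```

View pics/m1.png

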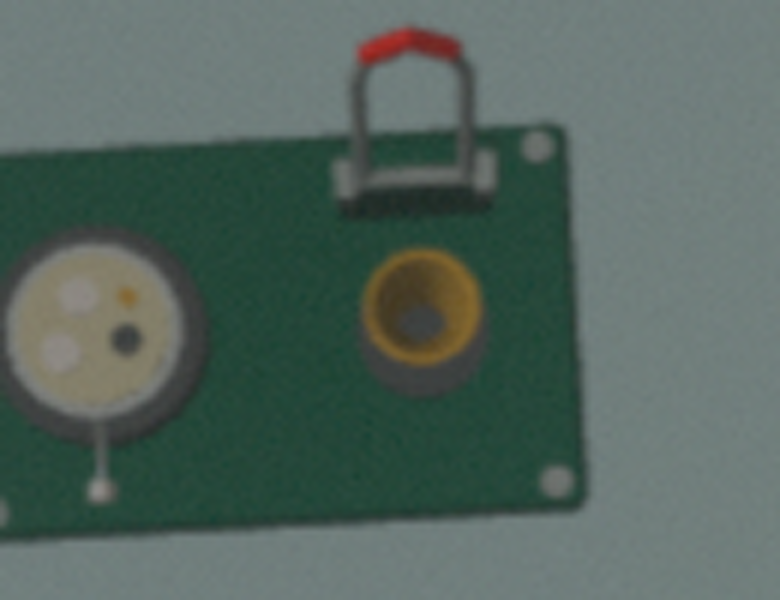

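View pics/m2.png

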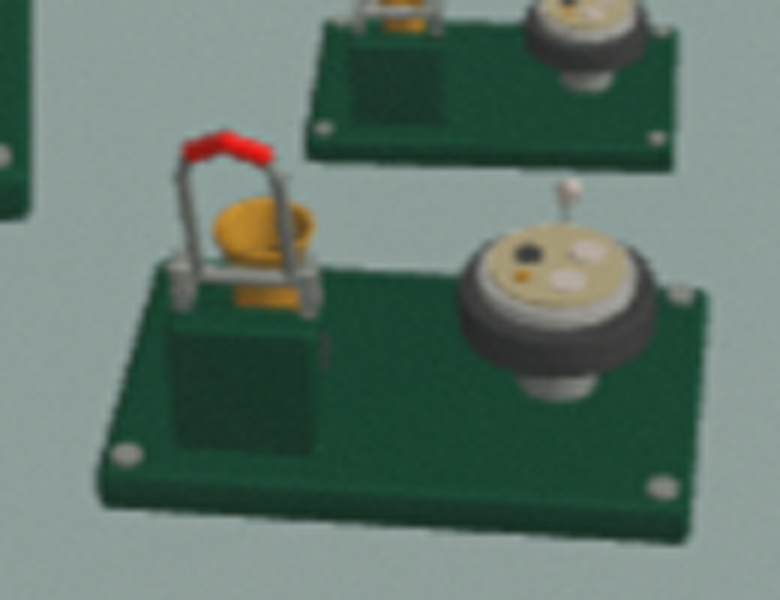

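View pics/m3.png

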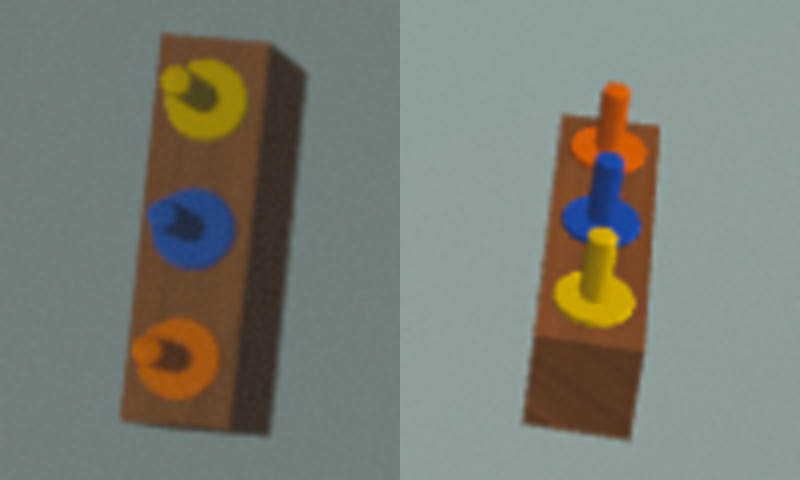

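The crops confirm the middle stand, whose ring leans away from the bush, and the orange pin at the near end of the rack. Next I measure positions.

```bash
cat > fit.py <<'E'
from h import *
b,e=tri([("top",(319.9,200.8)),("scene",(298.6,257.9))],.075);print("bush",b,e)
b3,e=tri([("top",(319.9,200.8)),("scene",(298.6,257.9))]);print(b3,e)
p,e=tri([("top",(126.6,222.4)),("scene",(469.0,251.6))],.095);print("piTop",p,e)
p3,e=tri([("top",(126.6,222.4)),("scene",(469.0,251.6))]);print(p3,e)
p2,e=tri([("top",(134.0,224.3)),("scene",(466.9,267.))],.059);print("collar",p2,e)
# ring: red end bar centre, hinge
r,e=tri([("top",(318.2,157.4)),("scene",(292.8,244.3))]);print("ringend",r,e)
# stand yaw: hinge lugs top ; rack pins
w,e=tri([("top",(250+95/6,150+327/6)),("scene",(255+560/6,220+260/6))],.067);print("watch",w,e)
d=w-b;print("yaw of bush y", np.degrees(np.arctan2(-d[0],d[1])),np.hypot(*d))
y,e=tri([("top",(90+205/4,135+99/4)),("scene",(415+195/4,230+299/4))],.059);print("yellow",y,e)
print(np.degrees(np.arctan2(*(y-p2)[::-1])),np.hypot(*(y-p2)))
q=status.sense()["eef_rot"];print(Ro.from_quat(np.r_[q[1:],q[0]]).as_matrix().round(3))
t=get_image("top");s=get_image("scene");a=np.linspace(0,6.28,13)
circ=lambda c,z,rr:[(c[0]+rr*np.cos(k),c[1]+rr*np.sin(k),z) for k in a]
ma=circ(b,.075,.018)+circ(b,.075,.0145); mp=circ((p+p2)/2,.059,.019)+circ((p+p2)/2,.095,.007)
crop("top",t,320,200,60,60,6,"pics/f1.png",ma);crop("scene",s,300,260,60,60,6,"pics/f2.png",ma)
crop("top",t,135,220,60,60,6,"pics/f3.png",mp);crop("scene",s,467,262,60,60,6,"pics/f4.png",mp)
I=[cv2.imread(f"pics/f{i}.png") for i in(1,2,3,4)]
cv2.imwrite("pics/f.png",cv2.resize(np.vstack([np.hstack(I[:2]),np.hstack(I[2:])]),(600,600)))
E
python3 fit.py
```

```text
bush [ 0.51325292 -0.17271079] 0.36223518924464315
[ 0.51308001 -0.17277468  0.07396502] 0.011298075472609526
piTop [0.46193335 0.1640301 ] 0.5253374912552999
[0.46214833 0.16379521 0.09597215] 0.5474614916175824
collar [0.46280379 0.1646518 ] 0.18870064541260945
ringend [ 0.57388069 -0.16783329  0.14866778] 0.47957353639094435
watch [ 0.50445753 -0.07332196] 0.911685039822089
yaw of bush y 5.057203055572424 0.09977724309169851
yellow [0.58289421 0.1587274 ] 0.6773660223316824
-2.8242728002441795 0.12023647357738723
[[ 0.344 -0.     0.939]
 [-0.939  0.     0.344]
 [-0.    -1.     0.   ]]
```

View pics/f.png

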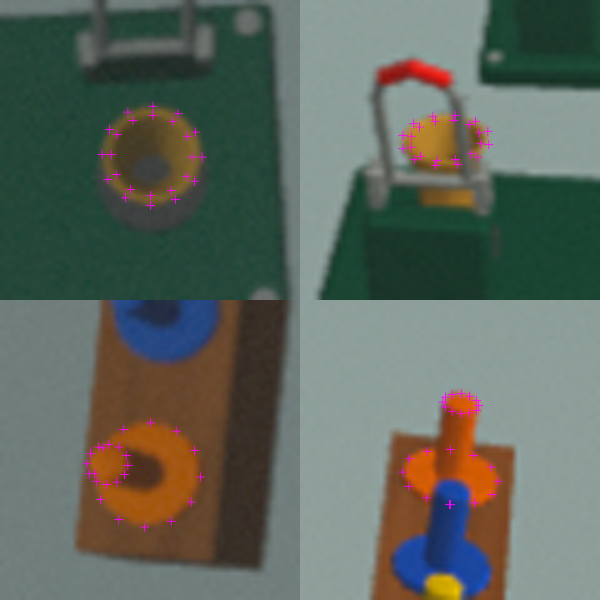

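```bash
cat >> h.py <<'E'
def Rt():
    q=status.sense()["eef_rot"];return Ro.from_quat(np.r_[q[1:],q[0]]).as_matrix()
def goto(X,ang=None):
    """slide (m, tool axes) to put TCP at X; turn about tool y (deg) so tool x points at world heading ang; plus tilt report"""
    s=status.sense();R=Rt();d=R.T@(np.array(X)-s["tool_pos"]);h=np.degrees(np.arctan2(R[1,0],R[0,0]))
    print("slide",d.round(4),"turn_y",None if ang is None else round(-(ang-h),2),"heading",h.round(2),"tcp",s["tool_pos"].round(4),"t",round(s["clock"],2),"w",round(s["grip_width"],3),"F",s["force"].round(1))
    return d
E
python3 - <<'E'
from h import *
print("lamp",tri([("scene",(205,143))],0.0)[0])
goto((.50,-.35,.245),-92.8);goto((.4625,.1643,.20),-92.8)
E
```

```text
lamp [-0.13695241 -0.62890217]
slide [-9.940e-02 -3.000e-04  3.493e-01] turn_y 22.9 heading -69.9 tcp [ 0.2062 -0.5634  0.2446] t 0.7 w 0.996 F [ 0.7 -0.8 -0.2]
slide [-0.5953  0.0447  0.4908] turn_y 22.9 heading -69.9 tcp [ 0.2062 -0.5634  0.2446] t 0.7 w 0.996 F [ 0.7 -0.8 -0.2]
```

send_rows([
  {"jaw":0.3,"slide":[-0.02,0,0.06],"turn":[0,6,0]},
  {"jaw":0.3,"slide":[-0.04,0,0.12],"turn":[0,12,0]},
  {"jaw":0.3,"slide":[-0.06,0,0.18],"turn":[0,18,0]},
  {"jaw":0.3,"slide":[-0.08,0,0.24],"turn":[0,22.9,0]},
  {"jaw":0.3,"slide":[-0.1,0,0.3],"turn":[0,22.9,0]},
  {"jaw":0.3,"slide":[-0.15,0,0.33],"turn":[0,22.9,0]},
  {"jaw":0.3,"slide":[-0.2,0,0.35],"turn":[0,22.9,0]},
  {"jaw":0.3,"slide":[-0.26,0,0.37],"turn":[0,22.9,0]},
  {"jaw":0.3,"slide":[-0.32,0,0.39],"turn":[0,22.9,0]},
  {"jaw":0.3,"slide":[-0.38,0,0.41],"turn":[0,22.9,0]},
  {"jaw":0.3,"slide":[-0.44,0,0.43],"turn":[0,22.9,0]},
  {"jaw":0.3,"slide":[-0.5,0,0.46],"turn":[0,22.9,0]},
])

```text
clock: 2.2
tool_pos: [0.465, 0.0586, 0.245]
eef_rot: [-0.488, 0.487, -0.512, 0.512]
force: [1.7, 0.3, -0.7]
grip_width: 0.7
```

```bash
python3 - <<'E'
from h import *
goto((.4625,.1643,.17),-92.8);goto((.4625,.1643,.083),-92.8);print(Rt().round(3))
E
```

```text
slide [-0.1055  0.075  -0.0077] turn_y -0.02 heading -92.82 tcp [0.465  0.0586 0.245 ] t 2.2 w 0.7 F [ 1.7  0.3 -0.7]
slide [-0.1055  0.162  -0.0078] turn_y -0.02 heading -92.82 tcp [0.465  0.0586 0.245 ] t 2.2 w 0.7 F [ 1.7  0.3 -0.7]
[[-0.049  0.001  0.999]
 [-0.999 -0.    -0.049]
 [-0.    -1.     0.001]]
```

send_rows([
  {"jaw":0.4,"slide":[-0.05,0.03,-0.004],"turn":[0,0,0]},
  {"jaw":0.4,"slide":[-0.1,0.06,-0.008],"turn":[0,0,0]},
  {"jaw":0.4,"slide":[-0.1,0.09,-0.008],"turn":[0,0,0]},
  {"jaw":0.4,"slide":[-0.1,0.09,-0.008],"turn":[0,0,0]},
  {"jaw":0.4,"slide":[-0.1,0.09,-0.008],"turn":[0,0,0]},
  {"jaw":0.4,"slide":[-0.1,0.09,-0.008],"turn":[0,0,0]},
])

```text
clock: 2.95
tool_pos: [0.4636, 0.1565, 0.156]
eef_rot: [-0.488, 0.487, -0.512, 0.513]
force: [-0.9, 0.6, 0.2]
grip_width: 0.6
```

```bash
python3 - <<'E'
from h import *
goto((.4625,.1643,.086),-92.8)
s=get_image("scene");p=proj("scene",(.4625,.1643,.11));t=get_image("top")
crop("scene",s,*p,100,120,4,"pics/g1.png");crop("top",t,135,215,100,120,4,"pics/g2.png")
cv2.imwrite("pics/g.png",np.hstack([cv2.imread("pics/g1.png"),cv2.imread("pics/g2.png")]))
E
```

```text
slide [-0.0076  0.07   -0.0017] turn_y -0.07 heading -92.87 tcp [0.4636 0.1565 0.156 ] t 2.95 w 0.6 F [-0.9  0.6  0.2]
```

View pics/g.png

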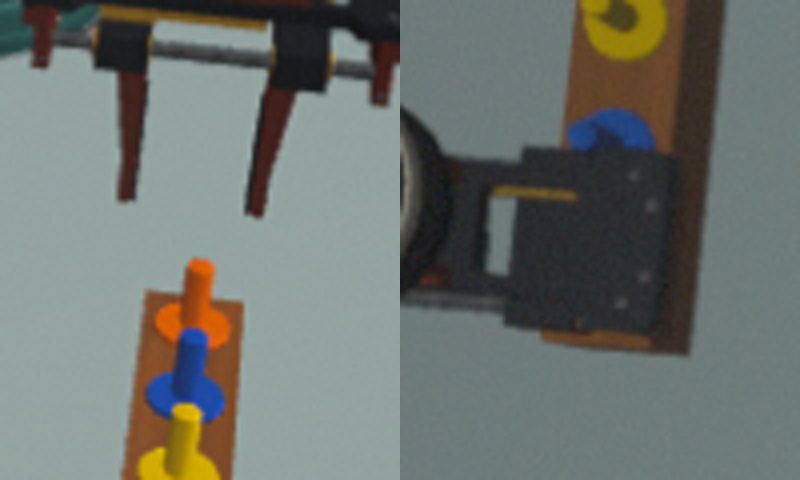

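The fingers straddle the orange pin, which stands at crop (200,270), so I descend.

send_rows([
  {"jaw":0.4,"slide":[-0.008,0.01,-0.002],"turn":[0,0,0]},
  {"jaw":0.4,"slide":[-0.008,0.03,-0.002],"turn":[0,0,0]},
  {"jaw":0.4,"slide":[-0.008,0.05,-0.002],"turn":[0,0,0]},
  {"jaw":0.4,"slide":[-0.008,0.07,-0.002],"turn":[0,0,0]},
  {"jaw":0.4,"slide":[-0.008,0.07,-0.002],"turn":[0,0,0]},
  {"jaw":1,"slide":[-0.008,0.07,-0.002],"turn":[0,0,0]},
  {"jaw":1,"slide":[-0.008,0.07,-0.002],"turn":[0,0,0]},
  {"jaw":1,"slide":[-0.008,0.07,-0.002],"turn":[0,0,0]},
  {"jaw":1,"slide":[-0.008,0.07,-0.002],"turn":[0,0,0]},
  {"jaw":1,"slide":[-0.008,0.07,-0.002],"turn":[0,0,0]},
  {"jaw":1,"slide":[-0.008,0.07,-0.002],"turn":[0,0,0]},
])

```text
clock: 4.42
tool_pos: [0.461, 0.1651, 0.085]
eef_rot: [-0.488, 0.487, -0.512, 0.512]
force: [0.4, -1.3, 5.0]
grip_width: 0.152
```

```bash
python3 - <<'E'
from h import *
goto((.5132,-.1727,.20),-85)
E
```

```text
slide [ 0.3348 -0.115   0.0687] turn_y -7.8 heading -92.8 tcp [0.461  0.1651 0.085 ] t 4.42 w 0.152 F [ 0.4 -1.3  5. ]
```

send_rows([
  {"jaw":1,"slide":[0,-0.02,0],"turn":[0,0,0]},
  {"jaw":1,"slide":[0,-0.06,0],"turn":[0,0,0]},
  {"jaw":1,"slide":[0,-0.1,0],"turn":[0,0,0]},
  {"jaw":1,"slide":[0.04,-0.125,0.01],"turn":[0,-2,0]},
  {"jaw":1,"slide":[0.09,-0.125,0.02],"turn":[0,-4,0]},
  {"jaw":1,"slide":[0.14,-0.125,0.03],"turn":[0,-6,0]},
  {"jaw":1,"slide":[0.19,-0.125,0.04],"turn":[0,-7.8,0]},
  {"jaw":1,"slide":[0.24,-0.125,0.05],"turn":[0,-7.8,0]},
  {"jaw":1,"slide":[0.29,-0.125,0.06],"turn":[0,-7.8,0]},
  {"jaw":1,"slide":[0.33,-0.125,0.068],"turn":[0,-7.8,0]},
  {"jaw":1,"slide":[0.335,-0.125,0.069],"turn":[0,-7.8,0]},
  {"jaw":1,"slide":[0.335,-0.125,0.069],"turn":[0,-7.8,0]},
])

```text
clock: 5.92
tool_pos: [0.5128, -0.1726, 0.2092]
eef_rot: [0.521, -0.521, 0.479, -0.477]
force: [-0.1, 0.1, -0.5]
grip_width: 0.151
```

```bash
python3 - <<'E'
from h import *
goto((.5132,-.1727,.162),-85)
s=get_image("scene");t=get_image("top")
tc=status.sense()["tool_pos"];y=Rt()[:,1]
# pin: grasp at TCP 34 mm above middle
m=[tc+y*d for d in (.034-.003,.034+.043)]+[tc+y*.03+Rt()@[a*.019,0,b*.019] for a,b in((1,0),(-1,0),(0,1),(0,-1))]
p=proj("scene",(.5132,-.1727,.12))
crop("scene",s,*p,100,120,5,"pics/i1.png",m+[(.5132,-.1727,.075)])
E
```

```text
slide [0.0002 0.0472 0.0004] turn_y -0.05 heading -85.05 tcp [ 0.5128 -0.1726  0.2092] t 5.92 w 0.151 F [-0.1  0.1 -0.5]
```

View pics/i1.png

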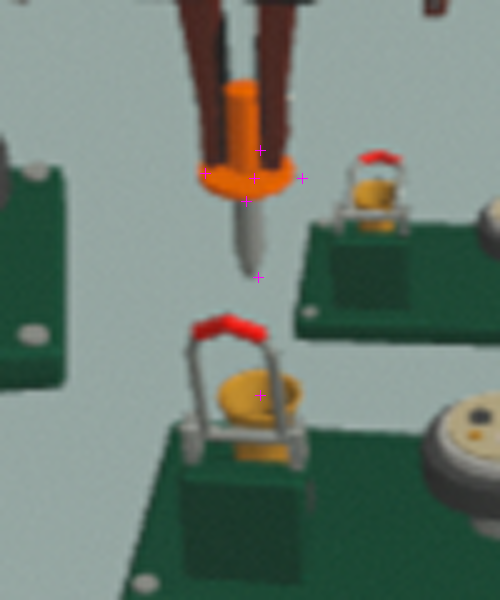

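```bash
python3 - <<'E'
from h import *
print("rack pred",proj("scene",(.461,.1651,.059)),"meas (466.9,267) grip top",proj("scene",(.461,.1651,.095)),"meas 469,251.6")
print("rack pred top",proj("top",(.461,.1651,.059)),"meas (134,224.3) grip top",proj("top",(.461,.1651,.095)),"meas 126.6,222.4")
s=get_image("scene");x=s.astype(int);tc=status.sense()["tool_pos"]
m=((x[:,:,0]>120)&(x[:,:,0]>1.8*x[:,:,1])&(x[:,:,2]<80)).astype(np.uint8)
u,v=proj("scene",tc-[0,0,.03]).astype(int);w=np.zeros_like(m);w[v-30:v+25,u-20:u+20]=m[v-30:v+25,u-20:u+20]
ys,xs=np.nonzero(w)
for r in range(ys.min(),ys.max()+1):
    k=xs[ys==r]; print(r,k.min(),k.max(),len(k),end=" | ")
print();print("pred collar top",proj("scene",tc-[0,0,.027]),"collar bot",proj("scene",tc-[0,0,.031]),"grip top",proj("scene",tc+[0,0,.009]),"tip",proj("scene",tc-[0,0,.077]))
print("scene-only bush",tri([("scene",(298.6,257.9))],.075)[0])
sc=s[225:290,270:330];cv2.imwrite("pics/b.png",cv2.resize(sc[:,:,::-1],None,fx=9,fy=9,interpolation=cv2.INTER_CUBIC))
E
```

```text
rack pred [466.94073662 266.48393842] meas (466.9,267) grip top [469.0617023 251.9163628] meas 469,251.6
rack pred top [133.52394096 225.25937454] meas (134,224.3) grip top [125.5622368  223.15382068] meas 126.6,222.4
195 293 298 6 | 196 292 298 7 | 197 293 298 6 | 198 293 298 6 | 199 293 298 6 | 200 293 298 6 | 201 293 298 6 | 202 293 298 6 | 203 293 298 6 | 204 293 298 6 | 205 293 298 6 | 206 293 299 7 | 207 293 299 7 | 208 294 299 6 | 209 294 299 6 | 210 294 304 7 | 211 288 304 10 | 212 288 305 15 | 213 288 305 18 | 214 288 305 18 | 215 288 304 17 | 216 289 303 15 | 217 290 301 12 | 218 294 298 5 | 
pred collar top [297.24456682 212.32471314] collar bot [297.32056368 214.08717141] grip top [296.54839081 196.1635442 ] tip [298.17566728 233.89445235]
scene-only bush [ 0.51448641 -0.1723809 ]
```

View pics/b.png

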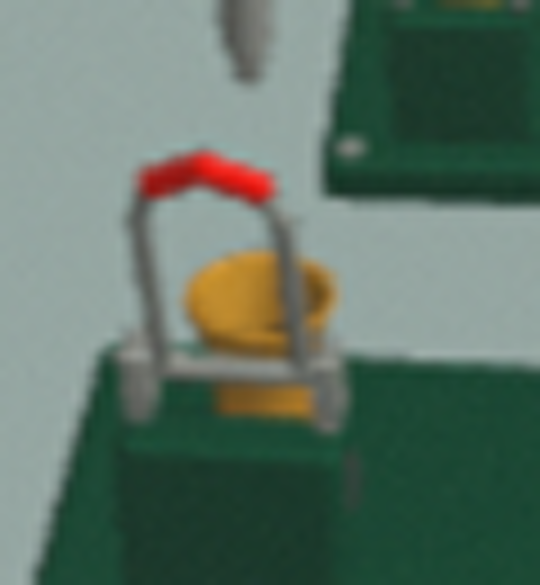

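send_rows([
  {"jaw":1,"slide":[-0.0017,0.02,0],"turn":[0,0,0]},
  {"jaw":1,"slide":[-0.0017,0.04,0],"turn":[0,0,0]},
  {"jaw":1,"slide":[-0.0017,0.05,0],"turn":[0,0,0]},
  {"jaw":1,"slide":[-0.0017,0.055,0],"turn":[0,0,0]},
  {"jaw":1,"slide":[-0.0017,0.055,0],"turn":[0,0,0]},
])

```text
clock: 6.7
tool_pos: [0.5133, -0.171, 0.1548]
eef_rot: [0.521, -0.521, 0.478, -0.478]
force: [0.2, 0.5, -1.0]
grip_width: 0.156
```

```bash
python3 - <<'E'
from h import *
goto((.5132,-.171,.106),-85)
s=get_image("scene");crop("scene",s,300,245,80,90,6,"pics/i2.png")
E
```

```text
slide [ 0.      0.0488 -0.0001] turn_y 0.02 heading -84.98 tcp [ 0.5133 -0.171   0.1548] t 6.7 w 0.156 F [ 0.2  0.5 -1. ]
```

View pics/i2.png

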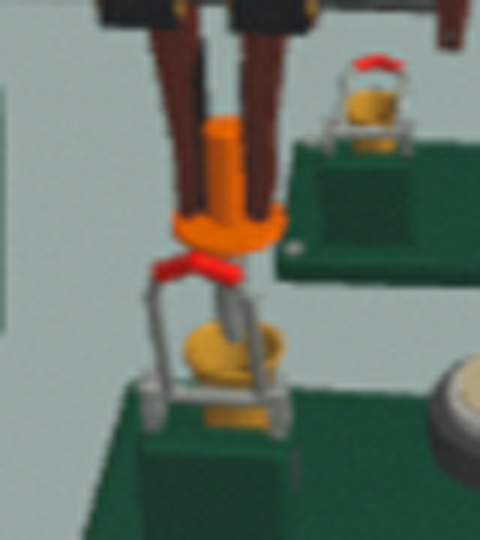

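The pin tip, at crop (233,340), is over the funnel centre at (235,350), so I go down in small steps.

send_rows([
  {"jaw":1,"slide":[0,0.007,0],"turn":[0,0,0]},
  {"jaw":1,"slide":[0,0.014,0],"turn":[0,0,0]},
  {"jaw":1,"slide":[0,0.02,0],"turn":[0,0,0]},
  {"jaw":1,"slide":[0,0.024,0],"turn":[0,0,0]},
  {"jaw":1,"slide":[0,0.028,0],"turn":[0,0,0]},
  {"jaw":1,"slide":[0,0.028,0],"turn":[0,0,0]},
])

```text
clock: 7.5
tool_pos: [0.513, -0.1711, 0.1263]
eef_rot: [-0.521, 0.521, -0.478, 0.477]
force: [-0.5, 0.6, -0.6]
grip_width: 0.159
```

send_rows([
  {"jaw":1,"slide":[0,0.004,0],"turn":[0,0,0]},
  {"jaw":1,"slide":[0,0.008,0],"turn":[0,0,0]},
  {"jaw":1,"slide":[0,0.012,0],"turn":[0,0,0]},
  {"jaw":1,"slide":[0,0.016,0],"turn":[0,0,0]},
  {"jaw":1,"slide":[0,0.018,0],"turn":[0,0,0]},
  {"jaw":1,"slide":[0,0.018,0],"turn":[0,0,0]},
])

```text
clock: 8.25
tool_pos: [0.5131, -0.1711, 0.1085]
eef_rot: [-0.521, 0.521, -0.478, 0.478]
force: [-0.1, -1.0, -0.6]
grip_width: 0.155
```

send_rows([
  {"jaw":1,"slide":[0,0.001,0],"turn":[0,0,0]},
  {"jaw":1,"slide":[0,0.002,0],"turn":[0,0,0]},
  {"jaw":1,"slide":[0,0.003,0],"turn":[0,0,0]},
  {"jaw":1,"slide":[0,0.004,0],"turn":[0,0,0]},
  {"jaw":1,"slide":[0,0.004,0],"turn":[0,0,0]},
])

```text
clock: 8.88
tool_pos: [0.5132, -0.1712, 0.105]
eef_rot: [0.521, -0.521, 0.478, -0.478]
force: [-1.2, 1.4, 3.3]
grip_width: 0.153
```

send_rows([
  {"jaw":1,"slide":[0,0.001,0],"turn":[0,0,0]},
  {"jaw":1,"slide":[0,0.002,0],"turn":[0,0,0]},
  {"jaw":1,"slide":[0,0.002,0],"turn":[0,0,0]},
])

```text
clock: 9.25
tool_pos: [0.5133, -0.1712, 0.1049]
eef_rot: [0.521, -0.521, 0.477, -0.478]
force: [-5.6, 3.2, 24.3]
grip_width: 0.149
```

```bash
python3 - <<'E'
from h import *
print(status.sense()["force"],status.sense()["tool_pos"])
s=get_image("scene");crop("scene",s,300,250,80,90,6,"pics/i3.png")
E
```

```text
[-5.63031642  3.18476779 24.28572968] [ 0.5133452  -0.17123017  0.10487787]
```

View pics/i3.png

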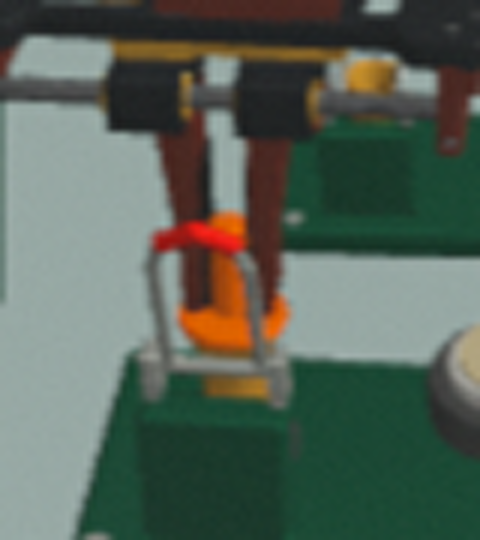

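The collar now sits on the rim: the press force is 24 N with no further travel. I release and retreat upward.

send_rows([
  {"jaw":1,"slide":[0,-0.002,0],"turn":[0,0,0]},
  {"jaw":0.6,"slide":[0,-0.002,0],"turn":[0,0,0]},
  {"jaw":0.6,"slide":[0,-0.002,0],"turn":[0,0,0]},
  {"jaw":0.6,"slide":[0,-0.002,0],"turn":[0,0,0]},
  {"jaw":0.6,"slide":[0,-0.002,0],"turn":[0,0,0]},
  {"jaw":0.6,"slide":[0,-0.012,0],"turn":[0,0,0]},
  {"jaw":0.6,"slide":[0,-0.03,0],"turn":[0,0,0]},
  {"jaw":0.6,"slide":[0,-0.06,0],"turn":[0,0,0]},
  {"jaw":0.8,"slide":[0,-0.095,0],"turn":[0,0,0]},
  {"jaw":1,"slide":[0,-0.095,0],"turn":[0,0,0]},
])

```text
clock: 10.55
tool_pos: [0.5152, -0.1721, 0.2009]
eef_rot: [0.522, -0.521, 0.476, -0.48]
force: [0.0, -0.6, -1.1]
grip_width: 0.213
```

```bash
python3 - <<'E'
from h import *
goto((.64,-.16,.20))
s=get_image("scene");t=get_image("top");crop("scene",s,300,245,70,90,5,"pics/j1.png");crop("top",t,320,190,70,90,5,"pics/j2.png")
cv2.imwrite("pics/j.png",np.hstack([cv2.imread("pics/j1.png"),cv2.imread("pics/j2.png")]))
# scene-only view of red end, mouth collar
E
```

```text
slide [-0.0012  0.0016  0.1253] turn_y None heading -85.0 tcp [ 0.5152 -0.1721  0.2009] t 10.55 w 0.213 F [ 0.  -0.6 -1.1]
```

View pics/j.png

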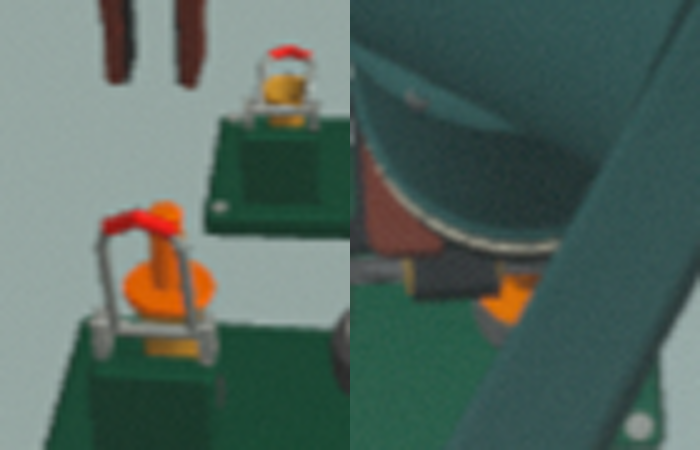

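The pin stands seated. The ring end is at crop (140,220), still open. I go behind the ring with the jaws nearly shut.

send_rows([
  {"jaw":0.82,"slide":[-0.001,-0.005,0.03],"turn":[0,0,0]},
  {"jaw":0.82,"slide":[-0.001,-0.005,0.07],"turn":[0,0,0]},
  {"jaw":0.82,"slide":[-0.001,-0.005,0.105],"turn":[0,0,0]},
  {"jaw":0.82,"slide":[-0.001,-0.005,0.105],"turn":[0,0,0]},
  {"jaw":0.82,"slide":[-0.001,0.02,0.105],"turn":[0,0,0]},
  {"jaw":0.82,"slide":[-0.001,0.048,0.105],"turn":[0,0,0]},
  {"jaw":0.82,"slide":[-0.001,0.048,0.105],"turn":[0,0,0]},
  {"jaw":0.82,"slide":[-0.001,0.048,0.105],"turn":[0,0,0]},
])

```text
clock: 11.65
tool_pos: [0.6173, -0.1611, 0.1499]
eef_rot: [-0.521, 0.521, -0.478, 0.478]
force: [0.6, 0.0, 0.1]
grip_width: 0.181
```

```bash
python3 - <<'E'
from h import *
goto((.5132,-.171,.152))
s=get_image("scene");crop("scene",s,300,245,100,100,6,"pics/k1.png")
E
```

```text
slide [ 0.0008 -0.0021 -0.1045] turn_y None heading -85.01 tcp [ 0.6173 -0.1611  0.1499] t 11.65 w 0.181 F [0.6 0.  0.1]
```

View pics/k1.png

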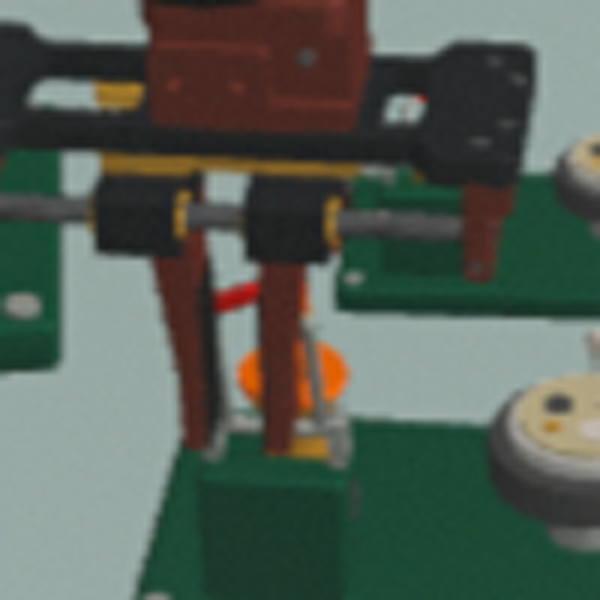

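send_rows([
  {"jaw":0.82,"slide":[0.001,-0.002,-0.015],"turn":[0,0,0]},
  {"jaw":0.82,"slide":[0.001,-0.002,-0.028],"turn":[0,0,0]},
  {"jaw":0.82,"slide":[0.001,-0.002,-0.036],"turn":[0,0,0]},
  {"jaw":0.82,"slide":[0.001,-0.002,-0.044],"turn":[0,0,0]},
  {"jaw":0.82,"slide":[0.001,-0.002,-0.052],"turn":[0,0,0]},
  {"jaw":0.82,"slide":[0.001,-0.002,-0.06],"turn":[0,0,0]},
  {"jaw":0.82,"slide":[0.001,-0.002,-0.066],"turn":[0,0,0]},
  {"jaw":0.82,"slide":[0.001,-0.002,-0.066],"turn":[0,0,0]},
])

```text
clock: 12.7
tool_pos: [0.5516, -0.1678, 0.1516]
eef_rot: [-0.521, 0.521, -0.478, 0.478]
force: [-0.5, -0.2, -0.9]
grip_width: 0.182
```

```bash
python3 - <<'E'
from h import *
goto((.5132,-.171,.152))
s=get_image("scene");crop("scene",s,300,245,100,100,6,"pics/k2.png")
E
```

```text
slide [-0.0001 -0.0004 -0.0385] turn_y None heading -85.02 tcp [ 0.5516 -0.1678  0.1516] t 12.7 w 0.182 F [-0.5 -0.2 -0.9]
```

View pics/k2.png

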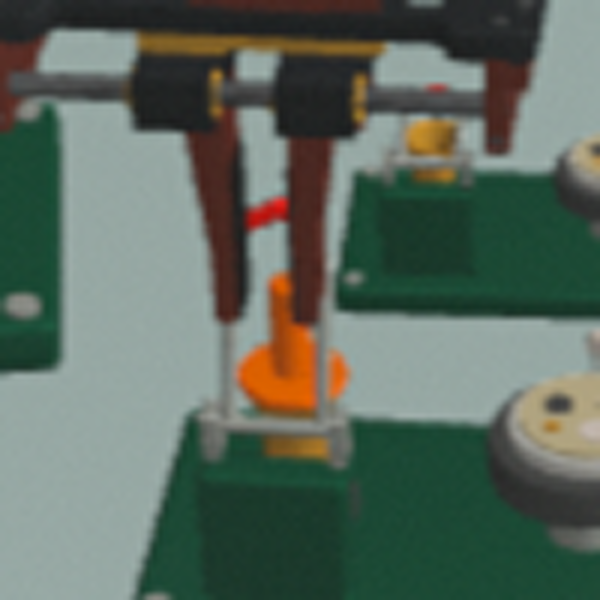

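The ring is now near upright, with the fingers on both arms at crop (228,320) and (310,320). I keep pushing.

send_rows([
  {"jaw":0.82,"slide":[0,0,-0.008],"turn":[0,0,0]},
  {"jaw":0.82,"slide":[0,0,-0.016],"turn":[0,0,0]},
  {"jaw":0.82,"slide":[0,0,-0.023],"turn":[0,0,0]},
  {"jaw":0.82,"slide":[0,0,-0.03],"turn":[0,0,0]},
  {"jaw":0.82,"slide":[0,0,-0.037],"turn":[0,0,0]},
  {"jaw":0.82,"slide":[0,0,-0.042],"turn":[0,0,0]},
  {"jaw":0.82,"slide":[0,0,-0.042],"turn":[0,0,0]},
  {"jaw":0.82,"slide":[0,0,-0.042],"turn":[0,0,0]},
])

```text
clock: 13.75
tool_pos: [0.5105, -0.1715, 0.1517]
eef_rot: [0.521, -0.521, 0.478, -0.478]
force: [-0.3, -1.2, 0.6]
grip_width: 0.18
```

```bash
python3 - <<'E'
from h import *
goto((.5132,-.171,.152))
s=get_image("scene");crop("scene",s,300,245,100,100,6,"pics/k3.png")
E
```

```text
slide [-0.0003 -0.0003  0.0027] turn_y None heading -85.0 tcp [ 0.5105 -0.1715  0.1517] t 13.75 w 0.18 F [-0.3 -1.2  0.6]
```

View pics/k3.png

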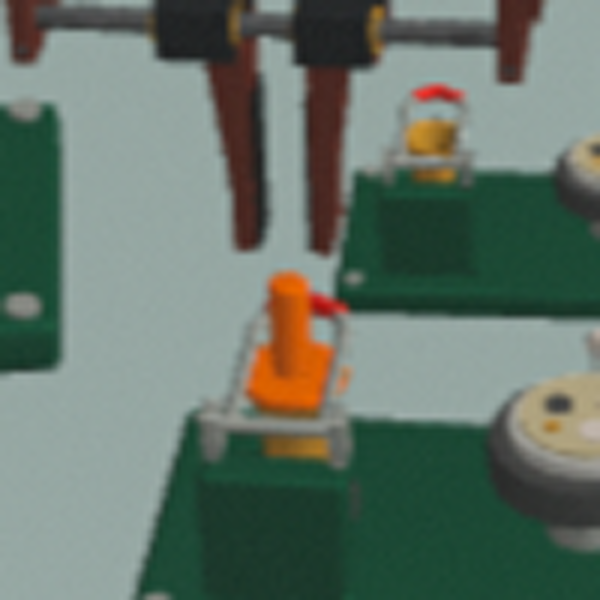

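The ring has fallen over the pin, with the red end at crop (320,305). I retreat clear and verify with both cameras.

send_rows([
  {"jaw":0.82,"slide":[0,-0.03,0],"turn":[0,0,0]},
  {"jaw":0.82,"slide":[0,-0.08,0],"turn":[0,0,0]},
  {"jaw":0.7,"slide":[0.05,-0.1,0],"turn":[0,0,0]},
  {"jaw":0.6,"slide":[0.1,-0.1,0],"turn":[0,0,0]},
  {"jaw":0.5,"slide":[0.15,-0.1,0],"turn":[0,0,0]},
  {"jaw":0.5,"slide":[0.2,-0.1,0],"turn":[0,0,0]},
  {"jaw":0.5,"slide":[0.25,-0.1,0],"turn":[0,0,0]},
  {"jaw":0.5,"slide":[0.25,-0.1,0],"turn":[0,0,0]},
  {"jaw":0.5,"slide":[0.25,-0.1,0],"turn":[0,0,0]},
])

```text
clock: 14.92
tool_pos: [0.5318, -0.4198, 0.2511]
eef_rot: [0.521, -0.521, 0.478, -0.477]
force: [-0.5, 0.1, 0.4]
grip_width: 0.497
```

```bash
python3 - <<'E'
from h import *
goto((.5132,-.171,.152))
s=get_image("scene");t=get_image("top")
b=np.array([.5132,-.1727]);ux=np.array([.996,.0875]);e=np.r_[b-.036*ux,.0815]
pm=[e,np.r_[b,.115]]
crop("scene",s,300,250,70,70,5,"pics/l1.png");crop("top",t,320,200,70,70,5,"pics/l2.png")
crop("scene",s,300,250,70,70,5,"pics/l3.png",pm);crop("top",t,320,200,70,70,5,"pics/l4.png",pm)
I=[cv2.imread(f"pics/l{i}.png") for i in(1,2,3,4)]
cv2.imwrite("pics/l.png",cv2.resize(np.vstack([np.hstack(I[:2]),np.hstack(I[2:])]),(600,600)))
E
```

```text
slide [-0.2493  0.0995  0.0031] turn_y None heading -85.02 tcp [ 0.5318 -0.4198  0.2511] t 14.93 w 0.497 F [-0.5  0.1  0.4]
```

View pics/l.png

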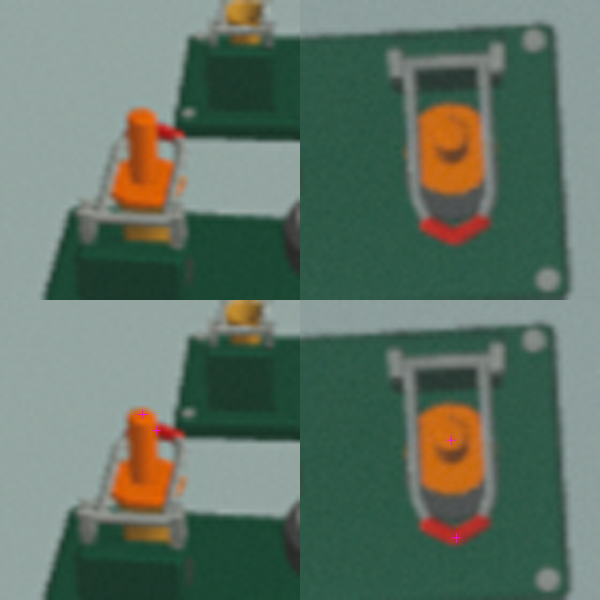

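The ring end and pin top match the predicted flat and seated positions in both cameras. The gripper is clear, so I hand in.

```bash
python3 -c "
from rig import arm
print(arm.hand_in())"
```

```text
the job is handed in; nothing more can be done
None
```

The case holder is locked, and I handed the job in at about 15 s of robot time, well under the 45 s limit. No verdict was reported.

**What I did:** I took the orange pin from the rack and pushed it into the bush of the middle-sized stand. It stopped against the rim at about 24 N with no further travel. I let go, then pushed the ring over from behind until it fell shut, and moved the arm about 25 cm clear.

**Last checks:**
- **Pin:** its top sits where a fully seated pin's should be in both cameras.
- **Ring:** the red end lies at its predicted flat position in the top view. In the scene view it is partly hidden by the pin's grip, but it fits there too.
- **Gripper:** it is clear of everything, with no force beyond noise.

**One disagreement:** before insertion, the scene camera showed the held pin about 2 mm off from where the arm reported it. I corrected by that amount, and the pin went in without resistance until it seated.

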